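Hold the reflection probe over the white reference

ROBOT

A 6-joint arm with a two-finger parallel gripper is mounted at the origin on a cart in front of the work surface, level with it; the furniture and walls round the work are solid. World frame = base frame: x ahead of the robot, y to its left, z up, the work surface at z = 0. Lengths are in m, angles in rad, forces in N, time in s.
With the tool pointing down it reaches from about 0.375 to 0.9 m from the base axis. Payload 3.1 kg.
Tool frame: the origin (TCP) lies between the finger pads; the fingertips stand robot.tip_extent ahead of it and the grasp point (between the pads) lies 3 mm ahead of it (robot.tip_extent is the distance from the TCP to the fingertips, in m); z points along the fingers, x is the direction in which the jaws open and shut, and the axes are right-handed (so a half turn about z gives the same grasp; the last joint's range is limited). The gripper opens to 87 mm and grips with 3 to 60 N. Pads are 19 mm wide; open, the fingers measure 117 mm over their backs; the gripper's body (75 mm by 190 mm) begins 51 mm behind the grasp point.
Start: joints at [0.943, 0.527, 1.433, -0, 1.181, -0.178], TCP at [0.272, 0.563, 0.245] pointing down, gripper open.
Joint ranges: [-3.08, 3.08], [-0.75, 2.2], [0.22, 2.44], [-1.43, 4.57], [0, 2.65], [-2.85, 2.85]. Speed limits (rad/s): [2.79, 2.79, 3.14, 3.14, 3.14, 3.14].

INTERFACE

Orientations are given as a unit quaternion [x, y, z, w].
In Python, from rig import robot, cams gives the robot as it stands.
- The arm moves only by the tool carry_out, never from a script. Its argument "steps" is a list of rows, each a list of 3 entries, a list of its own where there are three numbers: the shift along the world's x, y, z in cm, then the turn about the world's z in degrees, then the closure, from 0 (fully open) to 1 (shut). In form: [[[dx, dy, dz], spin, fingers], ...]. A call has 1 to 10 rows; each row shifts and turns the pose as measured when the row begins; what a row does not reach is not made up. A row lasts 1/10 s, in which the tool goes at most 50 mm and 8.59 degrees, less where a joint would pass 70% of its speed; a pose out of reach is approached as far as the arm can. A call with a gripper value outside its range is refused whole. The fingers move at their own pace and stop on an object; "squeeze" is the grip in N (left out, the last holds). Time passes only in rows, so rows that do not move let the fingers close. It gives the time, the measured TCP pose, the force and the opening at its end, in the units of the state.
- robot.get_obs(): the state, without advancing time (a new reading comes with each control period).
- cams.camera(name): name is "scene" or "side" or "wrist"; returns a dict with "pixels" (384x512x3 uint8, red, green, blue), "fx", "fy", "cx", "cy" (pixels), "eye" and "rotation" of the camera in the world. Camera axes: x right, y up, looking along -z (the intrinsics and any distortion apply to the point x, -y, -z); pixel columns grow to the right and rows downward; lengths in m; the calibration is good to about 2 mm. A picture is of the moment at which its call begins. There is no depth.
- robot.hand_in(): hands the job in, once; it reports no verdict.
The state is a dict: "time": time; "q": joint angles; "joint_velocities": joint speeds; "joint_torque": joint torques, N m; "position": TCP position; "tool_rot": TCP orientation; "ft_force": force on the tool from outside, world axes, zero at the start; "moment": the same for the moment, N m; "grip_width": finger opening in m.
Only numpy, scipy, OpenCV 4.12 (cv2) and the standard library are available. Lean on these libraries where they do the work, as an engineer would, in place of code of your own. Each camera call takes 0.05 s, during which the arm holds its last target. There are 200 camera calls.

TASK

Take the reflection probe (the long thin steel rod with the square head) out of the storage rack, lower it through the guide hole of the reference stand without the probe ever touching the stand, and hold it there upright and centred in the hole, with its tip about 10 mm above the white tile, for the reference reading. Finish while still holding the probe in the gripper like this: do not put it down or let go. Leave the two other probes in the rack, and leave the timer and the vial undisturbed.

Things in the scene. Friction and masses are not known exactly. Their poses are not given: they have to be found in the camera images.
- probe: Reflection probe, loose, 70 g: black square head (24 x 24 mm, 38 mm tall, sides square to its x and y; on top a steel stub 10 mm wide, 6 mm tall) on a steel rod, 8 mm diameter, 100 mm long. Origin: centre of the head's underside (shoulder); z points up along the rod's axis. Hangs upright in any one of the rack's holes, shoulder on the rack's top, sides squared to the rack.
- probe_tip (a point): lower end of the probe's rod, on its axis, 100 mm below the shoulder
- probe_shoulder (a point): centre of the underside of the probe's head, 38 mm below the head's top (stub not counted)
- short_probe: another probe, loose: round black head of 24 mm diameter, 38 mm tall, the same stub on top, and a short rod (8 mm diameter, 50 mm long); origin at its shoulder as for the probe; hangs in another hole of the rack; stays there
- thick_probe: another probe, loose: round black head of 24 mm diameter, 38 mm tall, the same stub on top, and a thick rod (13 mm diameter, 100 mm long); origin at its shoulder as for the probe; hangs in another hole of the rack; stays there
- rack: grey storage rack, fixed to the bench, 224 mm long (its y), 70 mm deep; top plate 56 mm deep with its upper face 118 mm above the bench; thin upright walls below make three compartments, open at front and back. Origin: centre of its underside. Three 15 mm holes in the top plate at y = -70, 0 and +70 mm, one probe hanging in each.
- stand: reference stand, fixed to the bench: aluminium base 84 x 84 mm, four 8 mm posts near the corners, on them a guide plate 84 x 84 x 12 mm (upper face 95 mm above the bench, screw heads 3 mm tall at its corners). In its middle the 20 mm guide hole, straight through; open all round below. Origin: centre of its underside, z up.
- bore (a point): centre of the guide hole at the upper face of the guide plate, 95 mm above the bench
- tile (a point): centre of the upper face of the round white tile (36 mm diameter) on the stand's base, right under the guide hole, 13 mm above the bench and 82 mm below point bore
- timer: white timer lying loose on the bench beyond the work, 66 x 66 x 20 mm; origin under its centre; stays where it is
- vial: small capped vial standing loose on the bench beside the stand, 23 mm diameter, 50 mm tall; origin under its centre; stays where it is

How it is judged:
On the way, in this order (a step that is already met when the one before it is completed fails the run):
1. the probe is lifted out of the rack by the gripper: its tip is more than 122 mm above the bench (height (world z) of probe_tip above 0.122 m and contact force between probe and the fingers above 0.5 N), for 0.1 s.
2. the probe's tip is in the guide hole or below it (z of probe_tip in the frame of bore below -0.001 m and horizontal distance between probe_tip and bore below 0.006 m and contact force between probe and the fingers above 0.5 N), for 0.1 s.
At the end, for the whole second after the job is handed in: The gripper still holds the probe still and upright, through the guide hole: tip and shoulder both within 4 mm sideways of the hole's axis, tip 5 to 15 mm above the white tile, nothing but the gripper carrying it (no contact with the stand) (horizontal distance between each of probe_tip, probe_shoulder and bore below 0.004 m and angle between probe's own z axis and vertical below 0.1 rad and z of probe_tip in the frame of tile between 0.005 and 0.015 m and contact force between probe and the fingers above 0.5 N and contact force between probe and stand below 0.2 N and linear speed of probe below 0.02 m/s); the arm keeps its last pose, push and grip.
It fails at once if the probe touches the stand (guide hole, plate, posts or tile) (contact force between probe and stand above 0.3 N).
It fails at once if another probe, the timer or the vial is moved by more than 20 mm (distance of any of short_probe, thick_probe, timer, vial from where it was at the start of the episode above 0.02 m).
It also fails if it takes over 46 s, if anything falls off the work surface, if the arm or the gripper's body presses on something with over 40 N, if the wrist force passes 120 N, or if a joint passes its speed limit or range.

## Working session

There is one attempt and no reset: what is moved stays moved. The work goes in short steps, Python scripts to look and compute and a tool call to move; the robot and the scene stay as the last step left them, time stands still between calls to the robot, and variables do not carry over. Pictures are saved under pics/ and viewed, about 8 in all and at most 12, crops included, and the job is handed in when it is done.

Besides the shell and the picture viewer there is one more tool, called after "Request:" as a command line: name --argument value ..., lists and objects as JSON in quotes. carry_out: Moves the arm, as the interface text tells. Its arguments: {"type":"object","properties":{"steps":{"type":"array"},"squeeze":{"type":"number"}},"required":["steps"]}

```bash
mkdir -p pics; ls; cat > h.py <<'E'
import numpy as np, cv2, pickle
from rig import robot, cams
def snap(n,tag):
    c=cams.camera(n); pickle.dump(c,open(f'pics/{tag}.pkl','wb'))
    cv2.imwrite(f'pics/{tag}.png',cv2.cvtColor(np.asarray(c['pixels'],np.uint8),cv2.COLOR_RGB2BGR)); return c
def load(tag): return pickle.load(open(f'pics/{tag}.pkl','rb'))
def ray(c,u,v):
    p=np.array([(u-c['cx'])/c['fx'],-(v-c['cy'])/c['fy'],-1.0])
    d=np.array(c['rotation'])@p; return np.array(c['eye']),d/np.linalg.norm(d)
def onz(c,u,v,z):
    e,d=ray(c,u,v); return e+d*(z-e[2])/d[2]
def tri(obs):
    A=np.zeros((3,3));b=np.zeros(3)
    for c,u,v in obs:
        e,d=ray(c,u,v);P=np.eye(3)-np.outer(d,d);A+=P;b+=P@e
    x=np.linalg.solve(A,b)
    return x,[float(np.linalg.norm((np.eye(3)-np.outer(d,d))@(x-e))) for c,u,v in obs for e,d in [ray(c,u,v)]]
def proj(c,X):
    p=np.array(c['rotation']).T@(np.asarray(X)-np.array(c['eye'])); return c['cx']+c['fx']*p[0]/-p[2], c['cy']-c['fy']*p[1]/-p[2]
E
python3 - <<'E'
from h import *
a=snap('scene','a');b=snap('side','b');c=snap('wrist','c')
for x in (a,b,c): print({k:np.round(v,4).tolist() for k,v in x.items() if k!='pixels'})
im=np.vstack([np.hstack([cv2.imread('pics/a.png'),cv2.imread('pics/b.png')])])
print(robot.get_obs(),robot.tip_extent)
E
```

```text
pics
{'fx': 495.0244, 'fy': 495.0244, 'cx': 251.533, 'cy': 191.1841, 'eye': [-0.061, -0.7641, 0.6259], 'rotation': [0.4715, -0.1678, -0.3035, 0.8108]}
{'fx': 440.4015, 'fy': 440.4015, 'cx': 255.6028, 'cy': 198.0922, 'eye': [0.4948, 1.0423, 0.5755], 'rotation': [-0.0025, 0.5416, 0.8402, -0.026]}
{'fx': 267.4317, 'fy': 267.4317, 'cx': 255.0807, 'cy': 192.1945, 'eye': [0.2085, 0.5936, 0.383], 'rotation': [-0.1084, -0.0671, 0.5276, 0.8399]}
{'time': 0.15, 'q': array([ 9.42498348e-01,  5.28229732e-01,  1.43362350e+00,  1.79853509e-06,
        1.18139597e+00, -1.78490580e-01]), 'joint_velocities': array([ 3.95029915e-04, -2.51275043e-03, -4.87770718e-03, -9.98390050e-05,
        9.57533800e-04,  1.78608097e-03]), 'joint_torque': array([ 7.55385299e-04, -4.40428948e+01, -1.76843315e+01,  6.33794675e-02,
        5.52399165e-02, -8.76020476e-05]), 'position': array([0.27139516, 0.56241016, 0.24380553]), 'tool_rot': array([ 8.46992246e-01,  5.31604598e-01, -7.68880812e-04,  3.07992490e-04]), 'ft_force': array([-0.89451591, -0.91723227,  0.40920263]), 'moment': array([ 0.04074484, -0.00811156,  0.02392721]), 'grip_width': 0.08664292484750925} 0.022
```

View pics/a.png

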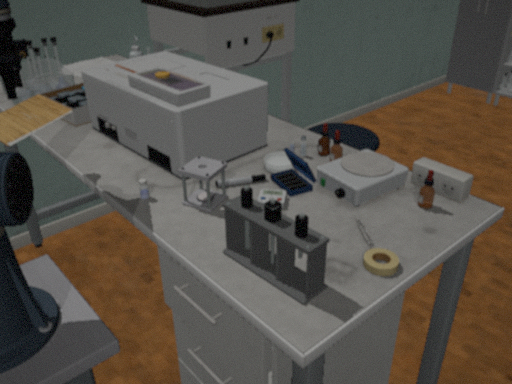

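View pics/b.png

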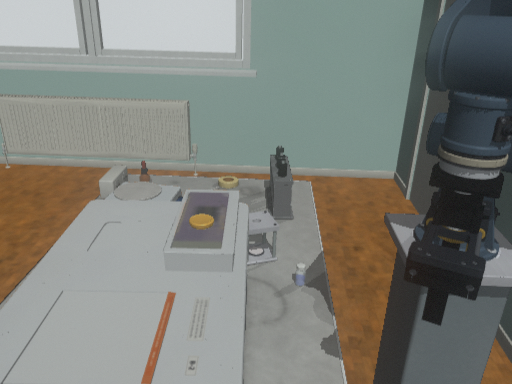

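Scene view: rack with heads at about (246,197), (272,211), (302,226); stand plate at (203,165), vial at (143,188), timer at (272,197). The side view shows the rack nearly end-on at (280,185) and the stand at (260,240). Rotation is a quaternion, so I'll fix the helper and enlarge the crops.

```bash
sed -i "s/np.array(c\['rotation'\])/R(c)/g" h.py; cat >> h.py <<'E'
from scipy.spatial.transform import Rotation
def R(c): return Rotation.from_quat(c['rotation']).as_matrix()
E
python3 - <<'E'
from h import *
a=load('a')
for n,u,v,z in [('h1',246,190,.156),('h2',272,204,.156),('h3',302,217,.156),('plate',203,165,.095),('vial',143,196,0),('timer',272,197,.02)]: print(n,onz(a,u,v,z).round(3))
A=cv2.imread('pics/a.png')[140:300,130:330]; B=cv2.imread('pics/b.png')[140:300,170:330]
A=cv2.resize(A,None,fx=4,fy=3.75*4/3.75,interpolation=cv2.INTER_CUBIC)[:600]
cv2.imwrite('pics/a2.png',A[:600])
E
```

```text
h1 [ 0.46  -0.13   0.156]
h2 [ 0.462 -0.2    0.156]
h3 [ 0.471 -0.267  0.156]
plate [0.528 0.113 0.095]
vial [0.421 0.231 0.   ]
timer [ 0.635 -0.014  0.02 ]
```

View pics/a2.png

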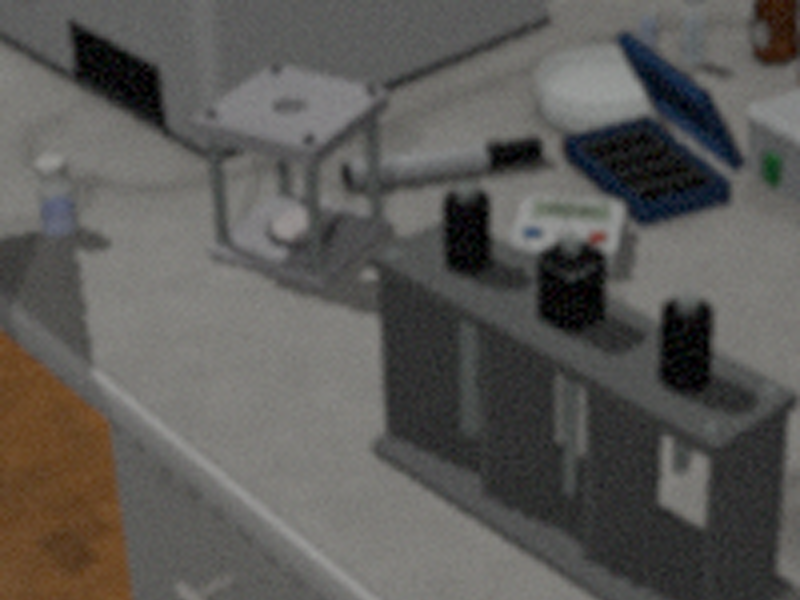

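```bash
python3 - <<'E'
from h import *
a,b,c=load('a'),load('b'),load('c')
k=onz(a,181,177,0);print('box corner',k.round(3),'far right',onz(a,267,145,0).round(3), 'left near', onz(a,93,127,0).round(3))
for z in(.1,.15,.2,.25): print(z,np.round(proj(a,[k[0],k[1],z]),0),np.round(proj(b,[k[0],k[1],z]),0))
print('wrist view dir',-R(c)[:,2], 'up',R(c)[:,1])
E
```

```text
box corner [0.548 0.251 0.   ] far right [0.856 0.248 0.   ] left near [0.526 0.741 0.   ]
0.1 [178. 143.] [242. 248.]
0.15 [176. 125.] [242. 227.]
0.2 [174. 106.] [243. 205.]
0.25 [172.  86.] [243. 182.]
wrist view dir [ 0.22703984 -0.11127626 -0.96750737] up [-0.87165019  0.41988    -0.25283734]
```

Request:
carry_out --steps '[[[0, 0, 5], 0, 0], [[0, 0, 5], -8, 0], [[1, -4.8, 0], -8, 0], [[1.5, -4.7, 0], -8, 0], [[1.5, -4.7, 0], -8, 0], [[1.5, -4.7, 0], -8, 0], [[1.5, -4.7, 0], -8, 0], [[1.5, -4.7, 0], -8, 0], [[1, -4.8, 0], -4, 0], [[0.5, -4.8, 0], 0, 0]]'

```text
time: 1.15
position: [0.3707, 0.1782, 0.3444]
tool_rot: [1.0, 0.021, 0.001, -0.003]
ft_force: [0.3, -0.2, -0.2]
grip_width: 0.0866
```

Request:
carry_out --steps '[[[4, -2, 0], -2, 0], [[4, -2, 0], 0, 0], [[3.5, -2, 0], 0, 0], [[0, 0, 0], 0, 0], [[0, 0, 0], 0, 0]]'

```text
time: 1.65
position: [0.4861, 0.1085, 0.3429]
tool_rot: [1.0, -0.003, -0.002, -0.002]
ft_force: [0.2, 0.6, -0.4]
grip_width: 0.087
```

```bash
python3 - <<'E'
from h import *
snap('wrist','w1');print(robot.get_obs()['position'])
E
```

```text
[0.48626483 0.10859294 0.34299046]
```

Request:
carry_out --steps '[[[-1, -4.8, 0], 0, 0], [[-1, -4.8, 0], 0, 0], [[0, -4.8, 0], 0, 0], [[0, -4.8, 0], 0, 0], [[0, 0, 0], 0, 0], [[0, 0, 0], 0, 0]]'

```text
time: 2.3
position: [0.4597, -0.0812, 0.343]
tool_rot: [1.0, 0.005, -0.002, -0.003]
ft_force: [-0.6, 0.2, -0.0]
grip_width: 0.087
```

```bash
python3 - <<'E'
from h import *
snap('wrist','w2');print(robot.get_obs()['position'])
im=cv2.imread('pics/w1.png');im2=cv2.imread('pics/w2.png')
c=load('w1');d=load('w2')
for n,X in [('rack',(.462,-.2,.156)),('bore',(.528,.113,.095))]: print(n,proj(c,X),proj(d,X))
E
```

```text
[ 0.45991256 -0.08101901  0.34304102]
rack (np.float64(241.3828790282808), np.float64(377.7673028624192)) (np.float64(257.0754848018904), np.float64(266.8810479099544))
bore (np.float64(284.9358756348105), np.float64(169.0822799378389)) (np.float64(310.86577284552527), np.float64(24.373173963520145))
```

View pics/w1.png

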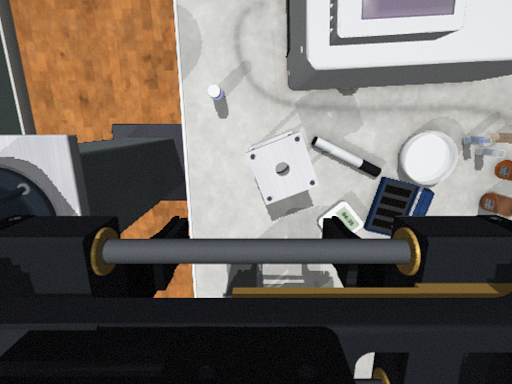

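View pics/w2.png

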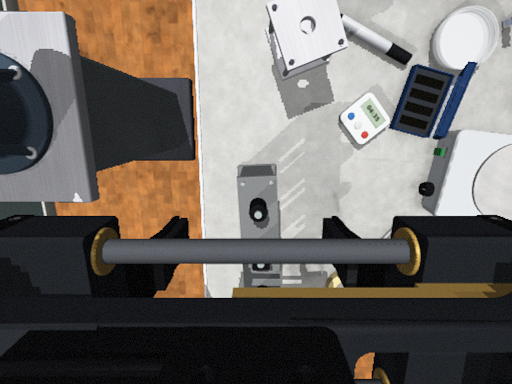

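Request:
carry_out --steps '[[[0, -4.8, 0], 0, 0], [[0, -4.8, 0], 0, 0], [[0, -4.8, 0], 0, 0], [[0, 0, 0], 0, 0], [[0, 0, 0], 0, 0]]'

```text
time: 2.85
position: [0.4606, -0.2174, 0.3433]
tool_rot: [1.0, 0.015, -0.002, -0.004]
ft_force: [-0.1, -0.3, -0.1]
grip_width: 0.0868
```

```bash
python3 -c "
from h import *
snap('wrist','w3')"
```

Request:
carry_out --steps '[[[0, -4.8, 0], 0, 0], [[0, -4.8, 0], 0, 0], [[0, -2, 0], 0, 0], [[0, 0, 0], 0, 0], [[0, 0, 0], 0, 0]]'

```text
time: 3.4
position: [0.4631, -0.323, 0.3435]
tool_rot: [1.0, 0.023, -0.002, -0.007]
ft_force: [-0.6, 0.5, 0.0]
grip_width: 0.0871
```

```bash
python3 - <<'E'
from h import *
snap('wrist','w4');print(robot.get_obs()['position'])
P=[(.46,-.13,.137),(.462,-.2,.137),(.471,-.267,.137)]
out=[]
for t in('w3','w4'):
    im=cv2.imread(f'pics/{t}.png');c=load(t);u,v=proj(c,P[1]);x0,y0=int(u)-65,max(int(v)-75,0)
    print(t,x0,y0); out.append(cv2.resize(im[y0:y0+150,x0:x0+100],None,fx=4,fy=4,interpolation=cv2.INTER_CUBIC))
h=min(o.shape[0] for o in out)
cv2.imwrite('pics/w34.png',np.hstack([o[:h] for o in out]))
print('bore',tri([(load('w1'),283,169),(load('w2'),308,24)]),onz(load('w1'),283,169,.095),onz(load('w2'),308,24,.095),onz(load('a'),202.5,166.3,.095))
E
```

```text
[ 0.46314203 -0.32278537  0.34355194]
w3 192 90
w4 195 4
bore (array([0.52468617, 0.11325504, 0.09530222]), [0.0004517253784272045, 0.00045172537842725664]) [0.52516639 0.11313365 0.095     ] [0.52428391 0.11339663 0.095     ] [0.523409   0.10778592 0.095     ]
```

View pics/w34.png

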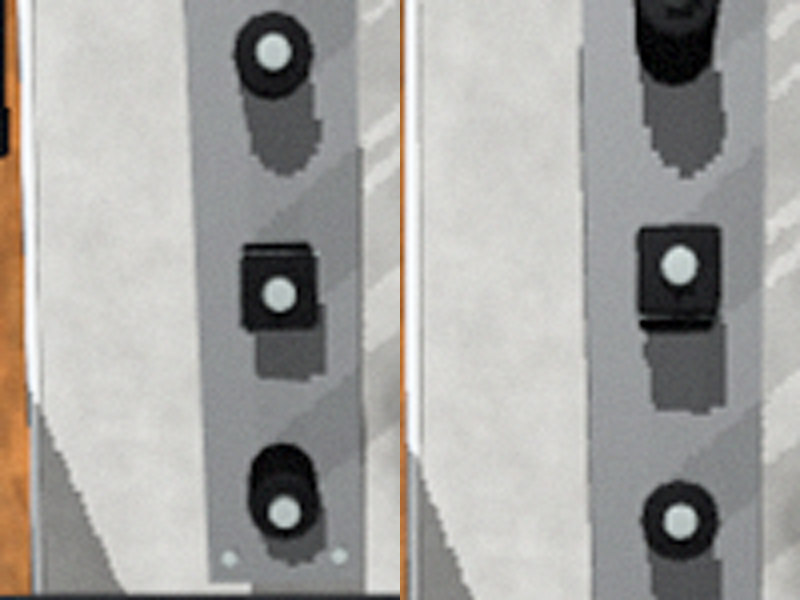

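```bash
python3 - <<'E'
from h import *
c,d=load('w3'),load('w4')
f=lambda x0,y0,x,y:(x0+(x+.5)/4-.5,y0+(y+.5)/4-.5)
m3=f(192,90,279.5,294);m4=f(195,4,279,265)
print('mid',tri([(c,*m3),(d,*m4)]))
k3=f(192,90,284,512);k4=f(195,4,280,521)
print('near',tri([(c,*k3),(d,*k4)]))
s1=onz(c,*f(192,90,272.5,51),.162);s3=onz(c,*k3,.162);v=s1-s3
print(s1,s3,onz(c,*m3,.162),onz(d,*m4,.162),np.linalg.norm(v),'rack yaw deg',np.degrees(np.arctan2(-v[0],v[1])))
o=robot.get_obs();X=Rotation.from_quat(o['tool_rot']).as_matrix();print(X.round(4),o['position'],'tool yaw',np.degrees(np.arctan2(X[1,0],X[0,0])))
# edges of square head in w3 front edge
a,b=[onz(c,*f(192,90,*p),.156) for p in((242,330),(314,329))];print('face yaw',np.degrees(np.arctan2((b-a)[1],(b-a)[0])))
E
```

```text
mid (array([ 0.46618734, -0.19356084,  0.16067726]), [0.00016007987419436282, 0.0001600798741942597])
near (array([ 0.47024122, -0.26339445,  0.16011364]), [3.151446901162865e-05, 3.15144690115412e-05])
[ 0.46184822 -0.12383975  0.162     ] [ 0.47020182 -0.26272444  0.162     ] [ 0.46631372 -0.19337451  0.162     ] [ 0.46600077 -0.19381599  0.162     ] 0.13913569367287046 rack yaw deg 3.4420625829822566
[[ 0.9989  0.047  -0.004 ]
 [ 0.047  -0.9988  0.0134]
 [-0.0034 -0.0135 -0.9999]] [ 0.46314203 -0.32278537  0.34355194] tool yaw 2.694149460821864
face yaw 2.5270137712117595
```

Request:
carry_out --steps '[[[0.3, 4.5, 0], 0.4, 0], [[0, 4.5, 0], 0.4, 0], [[0, 4, 0], 0, 0], [[0, 0, -4], 0, 0], [[0, 0, -4], 0, 0], [[0, 0, 0], 0, 0], [[0, 0, 0], 0, 0]]'

```text
time: 4.15
position: [0.4645, -0.174, 0.2655]
tool_rot: [0.999, 0.037, 0.0, -0.008]
ft_force: [-0.2, -0.3, 0.2]
grip_width: 0.0874
```

```bash
cat >> h.py <<'E'
def st():
    o=robot.get_obs();X=Rotation.from_quat(o['tool_rot']).as_matrix()
    print(o['time'],o['position'].round(4),'z',X[:,2].round(4),'yaw',np.degrees(np.arctan2(X[1,0],X[0,0])).round(2),'F',o['ft_force'].round(2),'w',round(o['grip_width'],4));return o
E
python3 -c "
from h import *
st()"
```

```text
4.15 [ 0.4645 -0.174   0.2655] z [-1.000e-04  1.520e-02 -9.999e-01] yaw 4.28 F [-0.23 -0.26  0.24] w 0.0874
```

Request:
carry_out --steps '[[[0.15, -1.95, 0], -0.8, 0], [[0, 0, 0], 0, 0], [[0, 0, 0], 0, 0]]'

```text
time: 4.45
position: [0.4682, -0.196, 0.2699]
tool_rot: [1.0, 0.03, 0.003, -0.005]
ft_force: [-0.5, -0.1, -0.0]
grip_width: 0.087
```

Request:
carry_out --steps '[[[0, 0, -2], 0, 0], [[0, 0, -2], 0, 0], [[0, 0, -2], 0, 0], [[0, 0, 0], 0, 0], [[0, 0, 0], 0, 0]]'

```text
time: 4.95
position: [0.4716, -0.201, 0.2141]
tool_rot: [1.0, 0.028, 0.009, -0.001]
ft_force: [-0.5, 0.5, -0.2]
grip_width: 0.0872
```

```bash
python3 -c "
from h import *
st()"
```

```text
4.95 [ 0.4716 -0.201   0.2141] z [ 0.0178  0.003  -0.9998] yaw 3.18 F [-0.51  0.54 -0.17] w 0.0872
```

Request:
carry_out --steps '[[[-0.5, 0.8, -1], 0, 0], [[0, 0, -1.5], 0, 0], [[0, 0, -1], 0, 0], [[0, 0, 0], 0, 0], [[0, 0, 0], 0, 0], [[0, 0, 0], 0, 0]]'

```text
time: 5.55
position: [0.4707, -0.1964, 0.1848]
tool_rot: [1.0, 0.027, 0.014, 0.003]
ft_force: [-0.8, -0.8, -0.5]
grip_width: 0.0873
```

```bash
python3 -c "
from h import *
st()"
```

```text
5.55 [ 0.4707 -0.1964  0.1848] z [ 0.0291 -0.0049 -0.9996] yaw 3.1 F [-0.75 -0.85 -0.5 ] w 0.0873
```

Request:
carry_out --steps '[[[-0.45, 0.3, -0.5], 0, 0], [[0, 0, -0.5], 0, 0], [[0, 0, -0.5], 0, 0], [[0, 0, -0.5], 0, 0], [[0, 0, -0.5], 0, 0], [[0, 0, -0.5], 0, 0], [[0, 0, 0], 0, 0]]'

```text
time: 6.25
position: [0.4662, -0.1935, 0.153]
tool_rot: [1.0, 0.027, 0.015, 0.003]
ft_force: [-0.2, -0.5, -0.0]
grip_width: 0.087
```

```bash
python3 -c "
from h import *
st()"
```

```text
6.25 [ 0.4662 -0.1935  0.153 ] z [ 0.0304 -0.0058 -0.9995] yaw 3.1 F [-0.18 -0.47 -0.03] w 0.087
```

Request:
carry_out --steps '[[[0, 0, 2], 0, 0], [[0, 0, 2], 0, 0], [[0, 0, 2], 0, 0], [[0, 0, 0], 0, 0], [[0, 0, 0], 0, 0]]'

```text
time: 6.75
position: [0.4655, -0.193, 0.2132]
tool_rot: [1.0, 0.027, 0.014, 0.002]
ft_force: [-0.3, 0.2, 0.3]
grip_width: 0.0869
```

```bash
python3 -c "
from h import *
st()"
```

```text
6.75 [ 0.4655 -0.193   0.2132] z [ 0.0275 -0.0037 -0.9996] yaw 3.09 F [-0.31  0.15  0.27] w 0.0869
```

Request:
carry_out --steps '[[[0, 0, 4], 0, 0], [[0, 0, 4], 0, 0], [[0, 0, 0], 0, 0], [[0, 0, 0], 0, 0]]'

```text
time: 7.15
position: [0.4634, -0.1917, 0.2906]
tool_rot: [1.0, 0.027, 0.01, -0.001]
ft_force: [-0.6, 0.6, -0.8]
grip_width: 0.087
```

```bash
python3 -c "
from h import *
st()"
```

```text
7.15 [ 0.4634 -0.1917  0.2906] z [ 0.0195  0.002  -0.9998] yaw 3.06 F [-0.64  0.6  -0.81] w 0.087
```

Request:
carry_out --steps '[[[0, 0, -1], 0, 0], [[0, 0, -1], 0, 0], [[0, 0, -1], 0, 0], [[0, 0, -1], 0, 0], [[0, 0, -1], 0, 0], [[0, 0, -1], 0, 0], [[0, 0, -1], 0, 0], [[0, 0, -1], 0, 0], [[0, 0, 0], 0, 0]]'

```text
time: 8.05
position: [0.4594, -0.1891, 0.1959]
tool_rot: [1.0, 0.027, 0.003, -0.005]
ft_force: [-0.4, 0.9, -0.9]
grip_width: 0.0871
```

```bash
python3 -c "
from h import *
st()"
```

```text
8.05 [ 0.4594 -0.1891  0.1959] z [ 0.0066  0.0112 -0.9999] yaw 3.04 F [-0.38  0.86 -0.85] w 0.0871
```

Request:
carry_out --steps '[[[0.4, -0.2, -0.5], 0, 0], [[0.25, -0.2, -0.5], 0, 0], [[0, 0, -0.5], 0, 0], [[0, 0, -0.5], 0, 0], [[0, 0, -0.5], 0, 0], [[0, 0, -0.5], 0, 0], [[0, 0, -0.5], 0, 0], [[0, 0, -0.5], 0, 0], [[0, 0, 0], 0, 0]]'

```text
time: 8.95
position: [0.4675, -0.1941, 0.1534]
tool_rot: [1.0, 0.027, 0.005, -0.005]
ft_force: [0.8, -0.5, 0.4]
grip_width: 0.0871
```

```bash
python3 -c "
from h import *
st()"
```

```text
8.95 [ 0.4675 -0.1941  0.1534] z [ 0.0093  0.0093 -0.9999] yaw 3.04 F [ 0.85 -0.52  0.4 ] w 0.0871
```

Request:
carry_out --steps '[[[-0.1, 0.05, -0.3], 0.3, 0], [[0, 0, -0.3], 0, 0], [[0, 0, 0], 0, 0.3], [[0, 0, 0], 0, 0.6], [[0, 0, 0], 0, 1], [[0, 0, 0], 0, 1], [[0, 0, 0], 0, 1], [[0, 0, 0], 0, 1], [[0, 0, 0], 0, 1]]' --squeeze 20

```text
time: 9.85
position: [0.4669, -0.1939, 0.1476]
tool_rot: [1.0, 0.029, 0.006, -0.004]
ft_force: [0.8, 0.6, -0.3]
grip_width: 0.0392
```

```bash
python3 -c "
from h import *
st()"
```

```text
9.85 [ 0.4669 -0.1939  0.1476] z [ 0.0108  0.0083 -0.9999] yaw 3.37 F [ 0.82  0.6  -0.25] w 0.0392
```

Request:
carry_out --steps '[[[0, 0, 0], 0, 1], [[0, 0, 0], 0, 1], [[0, 0, 0], 0, 1], [[0, 0, 0], 0, 1], [[0, 0, 0], 0, 1], [[0, 0, 0], 0, 1]]'

```text
time: 10.45
position: [0.4669, -0.1939, 0.1476]
tool_rot: [1.0, 0.029, 0.006, -0.004]
ft_force: [0.0, -0.6, -0.2]
grip_width: 0.0237
```

```bash
python3 -c "
from h import *
st()"
```

```text
10.45 [ 0.4669 -0.1939  0.1476] z [ 0.0108  0.0082 -0.9999] yaw 3.37 F [ 0.03 -0.59 -0.21] w 0.0237
```

Request:
carry_out --steps '[[[0, 0, 0.5], 0, 1], [[0, 0, 0.8], 0, 1], [[0, 0, 1], 0, 1], [[0, 0, 1], 0, 1], [[0, 0, 1], 0, 1], [[0, 0, 1], 0, 1], [[0, 0, 1], 0, 1], [[0, 0, 1], 0, 1], [[0, 0, 1], 0, 1], [[0, 0, 1], 0, 1]]'

```text
time: 11.45
position: [0.466, -0.1932, 0.2486]
tool_rot: [1.0, 0.029, 0.005, -0.004]
ft_force: [-0.1, -0.0, -1.4]
grip_width: 0.024
```

Request:
carry_out --steps '[[[0, 0, 1], 0, 1], [[0, 0, 1], 0, 1], [[0, 0, 1], 0, 1], [[0, 0, 1], 0, 1], [[0, 0, 1], 0, 1], [[0, 0, 1], 0, 1], [[0, 0, 1], 0, 1], [[0, 0, 0.5], 0, 1], [[0, 0, 0.3], 0, 1], [[0, 0, 0], 0, 1]]'

```text
time: 12.45
position: [0.4662, -0.1934, 0.3352]
tool_rot: [1.0, 0.029, 0.006, -0.003]
ft_force: [-0.3, -0.8, -0.5]
grip_width: 0.0235
```

```bash
python3 -c "
from h import *
st();snap('scene','s5');snap('side','s6');snap('wrist','s7')
A=cv2.imread('pics/s5.png')[90:300,180:340];B=cv2.imread('pics/s6.png')[90:300,200:360]
cv2.imwrite('pics/s56.png',cv2.resize(np.hstack([A,B]),None,fx=2.5,fy=2.5,interpolation=cv2.INTER_CUBIC))"
```

```text
12.45 [ 0.4662 -0.1934  0.3352] z [ 0.012   0.0073 -0.9999] yaw 3.38 F [-0.34 -0.83 -0.45] w 0.0235
```

View pics/s56.png

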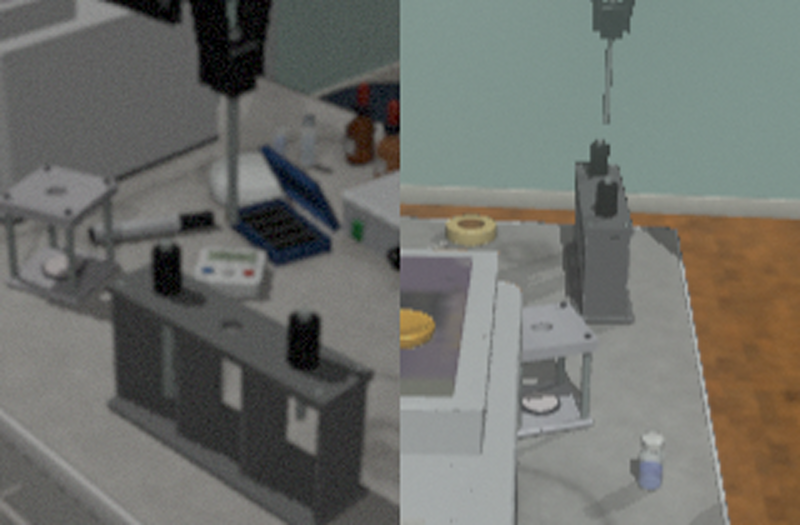

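Request:
carry_out --steps '[[[0.2, 1, 0], 0, 1], [[0.3, 2, 0], 0, 1], [[0.5, 2.5, 0], 0, 1], [[0.5, 2.5, 0], 0, 1], [[0.5, 2.5, 0], 0, 1], [[0.5, 2.5, 0], 0, 1], [[0.5, 2.5, 0], 0, 1], [[0.5, 2.5, 0], 0, 1], [[0.5, 2.5, 0], 0, 1], [[0.5, 2.5, 0], 0, 1]]'

```text
time: 13.6
position: [0.5087, 0.0493, 0.3298]
tool_rot: [1.0, 0.026, 0.001, -0.007]
ft_force: [0.5, -0.0, -1.5]
grip_width: 0.0239
```

Request:
carry_out --steps '[[[0.5, 2, 0], 0, 1], [[0.3, 1.5, 0], 0, 1], [[0.2, 1, 0], 0, 1], [[0, 0.5, 0], 0, 1], [[0, 0, 0], 0, 1]]'

```text
time: 14.1
position: [0.5167, 0.1075, 0.3278]
tool_rot: [1.0, 0.03, -0.002, -0.008]
ft_force: [-0.0, 0.1, -0.8]
grip_width: 0.0239
```

```bash
python3 -c "
from h import *
st()"
```

```text
14.1 [0.5167 0.1075 0.3278] z [-0.004   0.0165 -0.9999] yaw 3.39 F [-0.01  0.13 -0.78] w 0.0239
```

Request:
carry_out --steps '[[[0.4, 0.3, -0.5], 0, 1], [[0.4, 0.25, -1], 0, 1], [[0, 0, -1], 0, 1], [[0, 0, -1], 0, 1], [[0, 0, -1], 0, 1], [[0, 0, -1], 0, 1], [[0, 0, -1], 0, 1], [[0, 0, -0.5], 0, 1], [[0, 0, -0.3], 0, 1], [[0, 0, 0], 0, 1]]'

```text
time: 15.1
position: [0.5241, 0.1106, 0.2464]
tool_rot: [1.0, 0.027, -0.004, -0.008]
ft_force: [-0.0, -0.9, -1.1]
grip_width: 0.0239
```

```bash
python3 -c "
from h import *
st();snap('scene','t5');snap('side','t6')
print(proj(load('t5'),(.525,.113,.095)),proj(load('t6'),(.525,.113,.095)))
A=cv2.imread('pics/t5.png')[90:220,160:260];B=cv2.imread('pics/t6.png')[155:285,215:315]
cv2.imwrite('pics/t56.png',cv2.resize(np.hstack([A,B]),None,fx=4,fy=4,interpolation=cv2.INTER_CUBIC))"
```

```text
15.1 [0.5241 0.1106 0.2464] z [-0.0084  0.0154 -0.9998] yaw 3.15 F [-0.   -0.92 -1.09] w 0.0239
(np.float64(201.76054310664506), np.float64(165.35149019487443)) (np.float64(256.16441835817807), np.float64(220.56326253836397))
```

View pics/t56.png

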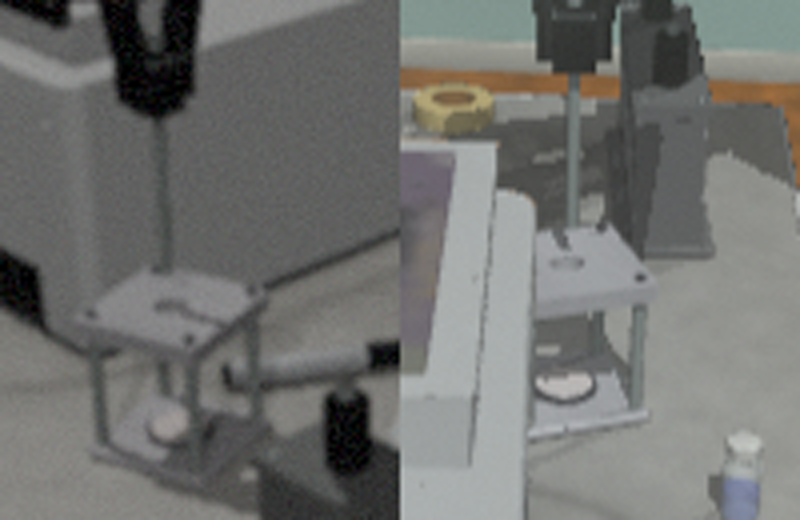

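```bash
python3 - <<'E'
from h import *
c,d=load('t5'),load('t6')
f=lambda x,y:(160+(x+.5)/4-.5,90+(y+.5)/4-.5)
g=lambda x,y:(215+(x+.5)/4-.5,155+(y+.5)/4-.5)
# rod centre-lines by gradient, zoomed: find rod column centre per row
for n,p,q in [('tip',(165,268),(173,226)),('hole',(171,306),(167,263)),('rodtop',(161,122),(176,76))]:
    print(n,tri([(c,*f(*p)),(d,*g(*q))]))
for n,im,cols in(('scene',c,range(192,210)),('side',d,range(250,268))):
    G=cv2.cvtColor(np.asarray(im['pixels'],np.uint8),cv2.COLOR_RGB2GRAY)
    print(n)
    for r in ((124,132,140,148,154) if n=='scene' else (178,185,192,200,206,210,214)): print(r,G[r,cols.start:cols.stop])
print(f(0,0),g(0,0))
E
```

```text
tip (array([0.52213331, 0.11063745, 0.11932389]), [0.0005856588558742856, 0.0005856588558744202])
hole (array([0.52464382, 0.11017685, 0.09409949]), [5.01216143468038e-05, 5.0121614346847804e-05])
rodtop (array([0.52296702, 0.10513605, 0.21177254]), [0.0004907997720893818, 0.0004907997720892272])
scene
124 [100  95  94  97  93  91  83  73  77  76  90 102  94  95  99  96  94 101]
132 [ 95  98  97  97  98  95  90  79  74  82  90 100 101  95  94  96  96  93]
140 [ 96  98  93  96  96  96  96  84  78  83  88  90  99 101  95  94  99  97]
148 [ 94  98  96  99  97  97  90  85  85  74  78  91  96 100  96  96  95  98]
154 [ 97  96  98  95 100  98  93  95  82  78  80  91  99  92  94  97  98  96]
side
178 [121 124 123 121 123 103  96 109 121 119 109 106 105 107 106 107 107 110]
185 [ 89  87  88  89  91  88  80 108 122 119  95  91  91  93  92  90  91  92]
192 [ 80  78  78  94  96  98  86 111 123 112  90  71  71  72  73  74  70  63]
200 [ 79  84  84  91  86  87  87 114 120 105  92  86  85  86  77  77  77  69]
206 [ 79  80  79  81  81  83  86 116 121 108 125 126 133 138 137 147  90  79]
210 [ 78  83  85  85  94  92  95 115 119 105 123 127 130 135 125  85  95  97]
214 [163 162 163 134 105 101 100 159 162 163 162 160 160 159 160 158 158 158]
(159.625, 89.625) (214.625, 154.625)
```

```bash
cat > fit.py <<'E'
from h import *
from scipy.optimize import least_squares
def fit(c,d,S,D,ztip,zsh):
    # S,D lists of (row,col) for rod axis in scene / side; solve axis x,y at tip & shoulder heights
    def res(p):
        r=[]
        for cam,L in((c,S),(d,D)):
            a=np.array(proj(cam,(p[0],p[1],ztip)));b=np.array(proj(cam,(p[2],p[3],zsh)))
            r+=[a[0]+(b[0]-a[0])*(v-a[1])/(b[1]-a[1])-u for v,u in L]
        return r
    s=least_squares(res,[.525,.113]*2);return s.x,np.round(s.fun,2)
E
python3 - <<'E'
from fit import *
c,d=load('t5'),load('t6')
G=cv2.GaussianBlur(cv2.cvtColor(np.asarray(c['pixels'],np.uint8),cv2.COLOR_RGB2GRAY).astype(float),(1,5),1)
S=[]
for r in range(122,155,2):
    w=np.clip(92-G[r,195:208],0,None);S.append((r,float((w*np.arange(195,208)).sum()/w.sum())))
print(np.round(S[::4],2))
D=[(178,258.4),(185,258.25),(192,258.0),(200,257.85),(206,257.8),(210,257.75)]
x,f=fit(c,d,S,D,.1168,.2168)
print('tip/shoulder',x.round(4),f)
for z in(.1168,.2168):print('vertical over wrist bore',np.round(proj(c,(.5247,.1133,z)),2),np.round(proj(d,(.5247,.1133,z)),2))
E
```

```text
[[122.   199.41]
 [130.   199.97]
 [138.   200.11]
 [146.   200.96]
 [154.   201.17]]
tip/shoulder [0.5222 0.1074 0.523  0.1063] [ 0.09 -0.11 -0.08 -0.04 -0.01 -0.01 -0.03  0.06  0.31  0.2  -0.1  -0.18
 -0.06  0.01 -0.19 -0.06  0.19 -0.03 -0.03  0.07  0.06 -0.02 -0.05]
vertical over wrist bore [200.99 157.06] [256.51 212.39]
vertical over wrist bore [198.09 116.98] [257.61 172.68]
```

Request:
carry_out --steps '[[[0.1, 0.25, 0], 0, 1], [[0, 0, -0.4], 0, 1], [[0, 0, -0.4], 0, 1], [[0, 0, -0.4], 0, 1], [[0, 0, 0], 0, 1], [[0, 0, 0], 0, 1]]'

```text
time: 15.8
position: [0.5266, 0.1135, 0.2355]
tool_rot: [1.0, 0.028, -0.001, -0.008]
ft_force: [-0.1, -0.4, -0.9]
grip_width: 0.0239
```

```bash
python3 -c "
from h import *
st();snap('scene','v5');snap('side','v6');snap('wrist','v7')
A=cv2.imread('pics/v5.png')[130:190,170:230];B=cv2.imread('pics/v6.png')[185:245,230:290]
cv2.imwrite('pics/v56.png',cv2.resize(np.hstack([A,B]),None,fx=6.6,fy=6.6,interpolation=cv2.INTER_CUBIC))"
```

```text
15.8 [0.5266 0.1135 0.2355] z [-0.0034  0.0154 -0.9999] yaw 3.17 F [-0.06 -0.38 -0.94] w 0.0239
```

View pics/v56.png

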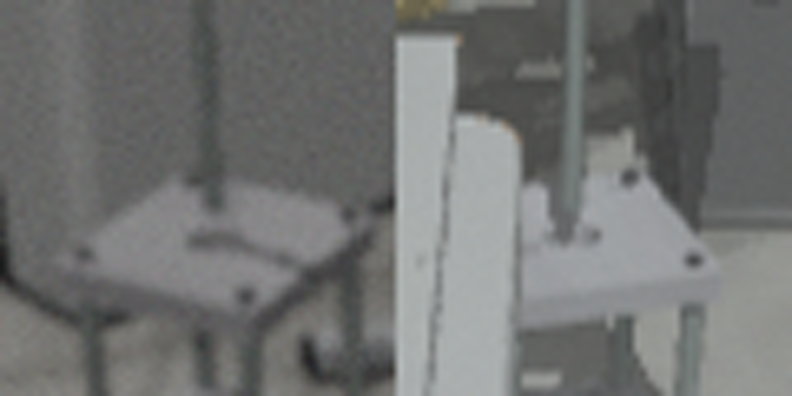

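Side view: the rod tip at (565,235) sits about 1.3 px left of the hole centre (574,236), i.e. roughly 1.5–2 mm too far in +x. Scene view: the tip at (215,208) lies above the centre of the screws (218,236). I'll make a small correction, then lower.

Request:
carry_out --steps '[[[-0.17, -0.1, 0], 0, 1], [[0, 0, -0.2], 0, 1], [[0, 0, 0], 0, 1]]'

```text
time: 16.25
position: [0.5249, 0.1124, 0.2338]
tool_rot: [1.0, 0.028, -0.001, -0.008]
ft_force: [0.3, -0.6, -2.1]
grip_width: 0.0241
```

```bash
python3 -c "
from h import *
st()"
```

```text
16.25 [0.5249 0.1124 0.2338] z [-0.0025  0.0154 -0.9999] yaw 3.17 F [ 0.33 -0.59 -2.09] w 0.0241
```

Request:
carry_out --steps '[[[0, 0, -0.4], 0, 1], [[0, 0, -0.4], 0, 1], [[0, 0, -0.4], 0, 1], [[0, 0, -0.4], 0, 1], [[0, 0, -0.4], 0, 1], [[0, 0, -0.2], 0, 1], [[0, 0, 0], 0, 1]]'

```text
time: 16.95
position: [0.5247, 0.1123, 0.2093]
tool_rot: [1.0, 0.028, -0.002, -0.008]
ft_force: [1.2, -0.0, -0.4]
grip_width: 0.0241
```

```bash
python3 -c "
from h import *
st()"
```

```text
16.95 [0.5247 0.1123 0.2093] z [-0.0035  0.0154 -0.9999] yaw 3.16 F [ 1.2  -0.02 -0.43] w 0.0241
```

Request:
carry_out --steps '[[[0, 0, -0.4], 0, 1], [[0, 0, -0.4], 0, 1], [[0, 0, -0.4], 0, 1], [[0, 0, -0.4], 0, 1], [[0, 0, -0.4], 0, 1], [[0, 0, -0.4], 0, 1], [[0, 0, -0.4], 0, 1], [[0, 0, -0.4], 0, 1], [[0, 0, -0.2], 0, 1], [[0, 0, 0], 0, 1]]'

```text
time: 17.95
position: [0.5249, 0.1124, 0.1722]
tool_rot: [1.0, 0.028, -0.001, -0.008]
ft_force: [-0.3, -0.5, -0.6]
grip_width: 0.0239
```

```bash
python3 -c "
from h import *
st()"
```

```text
17.95 [0.5249 0.1124 0.1722] z [-0.0033  0.0154 -0.9999] yaw 3.16 F [-0.25 -0.47 -0.59] w 0.0239
```

Tip should be at about 0.043. Go down to TCP ≈ 0.153 and look.

Request:
carry_out --steps '[[[0, 0, -0.4], 0, 1], [[0, 0, -0.4], 0, 1], [[0, 0, -0.4], 0, 1], [[0, 0, -0.4], 0, 1], [[0, 0, -0.2], 0, 1], [[0, 0, 0], 0, 1], [[0, 0, 0], 0, 1]]'

```text
time: 18.65
position: [0.5251, 0.1124, 0.1527]
tool_rot: [1.0, 0.028, -0.001, -0.008]
ft_force: [-0.2, -0.8, -1.0]
grip_width: 0.024
```

```bash
python3 -c "
from h import *
st();c=snap('scene','x5');d=snap('side','x6')
for X in((.5247,.1133,.095),(.5247,.1133,.013),(.5247,.1133,.023),(.5247,.1133,.123)):print(X,np.round(proj(c,X),1),np.round(proj(d,X),1))
A=cv2.imread('pics/x5.png')[135:220,165:230];B=cv2.imread('pics/x6.png')[185:270,235:300]
cv2.imwrite('pics/x56.png',cv2.resize(np.hstack([A,B]),None,fx=6,fy=6,interpolation=cv2.INTER_CUBIC))"
```

```text
18.65 [0.5251 0.1124 0.1527] z [-0.0029  0.0154 -0.9999] yaw 3.17 F [-0.19 -0.8  -0.95] w 0.024
(0.5247, 0.1133, 0.095) [201.6 165.3] [256.3 220.6]
(0.5247, 0.1133, 0.013) [203.7 195.2] [255.5 250.4]
(0.5247, 0.1133, 0.023) [203.5 191.7] [255.6 246.9]
(0.5247, 0.1133, 0.123) [200.8 154.7] [256.6 210. ]
```

View pics/x56.png

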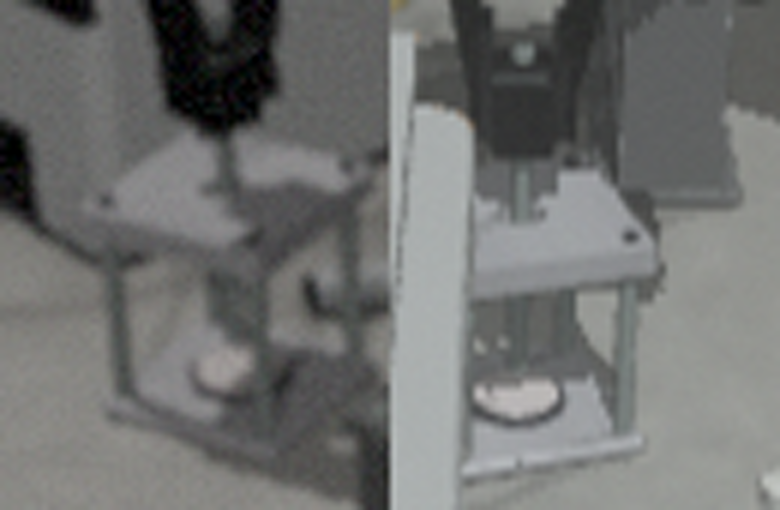

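The side view shows the rod through the hole at (521,200), its tip at about (519,375) and the tile centre at (518,398). That puts the tip about 10 mm above the tile and within about 1 mm of centre; the contact forces are at noise level. I'm handing in.

```bash
python3 -c "
from h import *
print(robot.hand_in());st()"
```

```text
the job is handed in; nothing more can be done
None
the job is handed in; nothing more can be done
```

I took the square-headed probe from the middle hole of the rack, lowered it slowly through the guide hole, and handed in with the gripper still holding it. The job ended at about 19 s of robot time.

**Last checks:**
- **Height:** the tip is about 10 mm above the tile. Both the arm reading (TCP 0.1527 m) and the side view agree.
- **Centring:** the rod is within about 1 mm of the hole's axis. The tool's tilt changed by about 0.016 rad after the grasp, and above the stand the rod measured upright to about 1 mm over its 100 mm length.
- **Contact:** the wrist force stayed at noise level throughout the descent. The grip width of 24 mm shows the probe held.
- **Other objects:** the two other probes were still in the rack after the lift, and the vial was standing by the stand before the insertion. I didn't measure any of them, or the timer, again at the end.

**Disagreements:** the wrist camera and the scene and side cameras put the hole and the rod up to 3 mm apart. Just above the plate I compared the rod with the hole in the same images and made a final correction of about 2 mm. During fast moves the arm drifted by a few mm and about 1 to 2 degrees, so I made the final approach in small slow steps.

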